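# Set up the draw press and offer the steel sleeve

## Robot

A 6-joint arm with a two-finger parallel gripper is mounted at the origin on the work surface. World frame = base frame: x ahead of the robot, y to its left, z up, the work surface at z = 0. Lengths are in m, angles in rad, forces in N, time in s.
With the tool pointing down it reaches from about 0.325 to 0.925 m from the base axis. Payload 3.1 kg.
Tool frame: the origin (TCP) lies midway between the tips of the shut fingers; the grasp point (between the pads) lies 19 mm behind it; z points along the fingers, y is the line along which they close (so a half turn about z gives the same grasp; the last joint's range is limited). The gripper opens to 85 mm and grips with 20 to 120 N. Pads are 22 mm wide; open, the fingers measure 114 mm over their backs; the gripper's body (76 mm by 85 mm) begins 54 mm behind the grasp point. The pads swing forward as they close: fully open they stand 13 mm farther back than shut.
Start: joints at [-1.349, 0.217, 1.613, -0, 1.311, -0.112], TCP at [0.205, -0.591, 0.231] pointing down, gripper open.
Joint ranges: [-2.75, 2.75], [-0.78, 2.1], [0.31, 2.55], [-1.13, 4.27], [0.13, 2.63], [-2.58, 2.58]. Speed limits (rad/s): [2.79, 2.79, 3.14, 3.14, 3.14, 3.14].

## Interface

Orientations are given as a 3x3 rotation matrix whose columns are the frame's x, y, z axes.
In Python, from plant import manip gives the robot as it stands.
- The arm moves only by the tool arm_command, never from a script. Its argument "increments" is a list of rows, each a list of 3 entries, a list of its own where there are three numbers: the shift along the world's x, y, z each as a share of 50 cm, from -1 to 1, then the turn, a rotation vector about the world's x, y, z each as a share of 360 degrees, from -1 to 1, then the gripper's target within -1 to 1 (fully open at 1, half-way at 0, shut at -1). In form: [[[dx, dy, dz], [wx, wy, wz], jaw], ...]. A call has 1 to 12 rows; each row is the pose to reach, as a shift and turn from the pose commanded when the call began, turning the shorter way round; what a row does not reach only later rows make up. A row lasts 1/10 s, in which the tool goes at most 50 mm and 8.59 degrees, less where a joint would pass 70% of its speed; a pose out of reach is approached as far as the arm can. A call with a number of a shift or a turn outside -1 to 1 is refused whole. A call with a gripper value outside its range is refused whole. The fingers move at their own pace and stop on an object; the grip force is fixed at half the most. Time passes only in rows, so rows that repeat a pose let the fingers close. It gives the time, the measured TCP pose, the force, the opening and the grip force at its end, in the units of the state.
- manip.state(): the state, without advancing time (a new reading comes with each control period).
- manip.capture(name): name is "side" or "top"; returns (picture, depth): 400x640x3 uint8, red, green, blue; 400x640 float32, m along the optical axis (not along the pixel's ray), 0 where there is no reading.
- manip.camera_model(name): a dict with "fx", "fy", "cx", "cy" (pixels), "R" (3x3) and "t" (3): a world point X has camera coordinates R X + t. Camera axes: x right, y down, z forward; pixel columns grow to the right and rows downward; lengths in m; the calibration is good to about 2 mm. A picture is of the moment at which its call begins. camera_model takes no time and is no camera call.
- manip.finish_job(): hands the job in; it is judged then, once.
The state is a dict: "clock": time; "q": joint angles; "qvel": joint speeds; "effort": joint torques, N m; "tool_pos": TCP position; "tcp_rot": TCP orientation; "wrist_force": force on the tool from outside, world axes, zero at the start; "moment": the same for the moment, N m; "width": opening from 0.0 (shut) to 1.0 (fully open); "grip_force": force on a finger pad.
Only numpy, scipy, OpenCV 4.12 (cv2) and the standard library are available. Lean on these libraries where they do the work, as an engineer would, in place of code of your own. Each camera call takes 0.05 s, during which the arm holds its last target. There are 200 camera calls.

## Task

First set up the draw press: slide the slotted support plate into the guide rails on the press deck, slot first around the draw rod, until it is fully home against the end stop. Then lift the two look-alike sleeves out of the parts tray one after the other to feel which is the heavier (the steel one); the lighter belongs back in the tray, standing on its flange. Finish while holding the heavier one still in the gripper, upright and centred over the draw rod, flange down and about 4 cm above the plate, so that a shim can be slipped in under it; do not let go of it, do not tip either sleeve over, and leave the other things on the bench alone.

Things in the scene. Friction and masses are not known exactly. Their poses are not given: they have to be found in the camera images.
- press: draw press fixed on the bench. Origin: bench level on the draw rod's axis; x: the way the plate slides home; z up. Flat deck 90 mm above the bench, x -120 to +76 mm, 126 mm wide. Two rails with overhanging lips make a channel along x from x -32 mm to the end stop at x +60 mm, 83 mm wide, 11.5 mm high.
- mouth (a point): middle of the channel mouth on the deck (press x -32 mm, y 0, 90 mm up). The lips reach in to y +-32.5 mm, tops 17.5 mm above the deck. Before the mouth side guides flare out to about 103 mm wide at x -56 mm; the open apron x -120 to -56 mm is for setting the plate down.
- rod (a point): tip of the draw rod: a 12 mm upright rod through the middle of the deck, on the press's origin axis, its tip 22 mm above the deck (12 mm above the plate once that is in)
- plate: loose slotted steel plate, flat on the bench: 120 mm long (x), 80 wide, 10 thick, 0.4 to 0.7 kg; slot 22 mm wide from its front (+x) end back to x -11 mm. Origin: underside, middle; on the rod's axis when home, plate x along press x. Upright grip bar on top at x -48 mm: 12 mm thick (x), 50 wide (y), from 10 to 50 mm above the underside.
- plate_grip (a point): grip point in the plate's grip bar, 36 mm above the plate's underside, at plate x -48 mm, y 0
- tray: grey parts tray, fixed on the bench: 290 mm long (x) by 130 mm (y), outer height 22 mm, walls and floor 4 mm; one divider across the middle (x 0) makes two bays 139 by 122 mm, the sleeves standing one in each. Origin: underside centre.
- sleeve_a: flanged sleeve standing flange down: 40 mm diameter, 60 mm tall, 22 mm bore right through; flange at the foot 54 mm diameter, 8 mm thick. Same grey coat, size and shape as the other sleeve: one is steel, one aluminium, told by weight only (0.1 to 0.6 kg, the heavier at least 1.7 times the lighter); either may be in either bay. Origin: underside centre, z up the bore.
- sleeve_b: flanged sleeve standing flange down: 40 mm diameter, 60 mm tall, 22 mm bore right through; flange at the foot 54 mm diameter, 8 mm thick. Same grey coat, size and shape as the other sleeve: one is steel, one aluminium, told by weight only (0.1 to 0.6 kg, the heavier at least 1.7 times the lighter); either may be in either bay. Origin: underside centre, z up the bore.
- socket: bystander: dark impact socket standing on end, 30 mm diameter, 69 mm tall; origin at its underside
- gauge: bystander: dial gauge lying on its back, 58 mm diameter, 22 mm high, its stem 72 mm out along its x; origin at its underside
- ratchet: bystander: ratchet wrench lying flat, along its x from -170 to +173 mm, 36 mm wide, 20 mm high; origin at its underside
- spray: bystander: spray can standing upright, 52 mm diameter, 150 mm tall; origin at its underside

How it is judged:
On the way, in this order (a step that is already met when the one before it is completed fails the run):
1. the support plate is fully home between the rails, flat on the deck (horizontal distance between plate and rod below 0.005 m and z of plate in the frame of press between 0.087 and 0.0935 m and angle between the x axis of plate and the x axis of press, either way round below 0.06 rad), for 0.2 s.
2. the lighter sleeve has been lifted clear of the tray in the gripper while its mate, of over 2.8 N weight, stands let go (((z of sleeve_b in the frame of tray above 0.016 m and contact force between the fingers and sleeve_b above 1 N and contact force between sleeve_b and tray below 0.1 N and contact force between sleeve_a and anything else above 2.8 N and contact force between the fingers and sleeve_a below 0.1 N) or (z of sleeve_a in the frame of tray above 0.016 m and contact force between the fingers and sleeve_a above 1 N and contact force between sleeve_a and tray below 0.1 N and contact force between sleeve_b and anything else above 2.8 N and contact force between the fingers and sleeve_b below 0.1 N))), for 0.2 s.
At the end, for the whole second after the job is handed in: Plate home within 5 mm, flat and in line; lighter sleeve (under 2.8 N) upright in the tray, let go; heavier sleeve held still by the fingers alone, within 10 degrees of upright, flange down, axis within 10 mm of the rod's, underside 20 to 70 mm above the plate (all of step 1 and ((x of sleeve_b in the frame of tray between -0.12 and 0.12 m and y of sleeve_b in the frame of tray between -0.042 and 0.042 m and z of sleeve_b in the frame of tray below 0.009 m and angle between sleeve_b's own z axis and vertical below 0.1 rad and linear speed of each of sleeve_b, sleeve_a below 0.03 m/s and contact force between sleeve_b and tray below 2.8 N and contact force between the fingers and sleeve_b below 0.1 N and horizontal distance between sleeve_a and rod below 0.01 m and z of sleeve_a in the frame of press between 0.12 and 0.17 m and angle between sleeve_a's own z axis and vertical below 0.17 rad and contact force between the fingers and sleeve_a above 2 N and contact force between sleeve_a and press below 0.1 N and contact force between sleeve_a and plate below 0.1 N) or (x of sleeve_a in the frame of tray between -0.12 and 0.12 m and y of sleeve_a in the frame of tray between -0.042 and 0.042 m and z of sleeve_a in the frame of tray below 0.009 m and angle between sleeve_a's own z axis and vertical below 0.1 rad and linear speed of each of sleeve_a, sleeve_b below 0.03 m/s and contact force between sleeve_a and tray below 2.8 N and contact force between the fingers and sleeve_a below 0.1 N and horizontal distance between sleeve_b and rod below 0.01 m and z of sleeve_b in the frame of press between 0.12 and 0.17 m and angle between sleeve_b's own z axis and vertical below 0.17 rad and contact force between the fingers and sleeve_b above 2 N and contact force between sleeve_b and press below 0.1 N and contact force between sleeve_b and plate below 0.1 N))); the arm keeps its last pose, push and grip.
It fails at once if a bystander (socket, gauge, ratchet, spray can) is moved more than 25 mm or tipped (distance of any of socket, gauge, ratchet, spray from where it was at the start of the episode above 0.025 m or angle between any of socket, spray's own z axis and vertical above 0.5 rad).
It fails at once if a sleeve is tipped over (angle between any of sleeve_a, sleeve_b's own z axis and vertical above 0.7 rad).
It also fails if it takes over 72 s, if anything falls off the work surface, if the arm or the gripper's body presses on something with over 40 N, if the wrist force passes 120 N, or if a joint passes its speed limit or range.

## Working session

There is one attempt and no reset: what is moved stays moved. The work goes in short steps, Python scripts to look and compute and a tool call to move; the robot and the scene stay as the last step left them, time stands still between calls to the robot, and variables do not carry over. Pictures are saved under pics/ and viewed, at most 10 in all, crops included, and the job is handed in when it is done.

Besides the shell and the picture viewer there is one more tool, called after "Request:" as name(argument=value, ...), one argument or row to a line, values as JSON. arm_command: Moves the arm, as the interface text tells. Shift numbers are shares of 50 cm and turn numbers shares of 360 degrees, none past 1 either way. Its arguments: {"type":"object","properties":{"increments":{"type":"array","items":{"type":"array"}}},"required":["increments"]}

```bash
mkdir -p pics; python3 - <<'E'
from plant import manip
import cv2,numpy as np
for n in("top","side"):
    p,d=manip.capture(n); cv2.imwrite(f"pics/{n}0.png",p[:,:,::-1]); np.save(f"{n}d.npy",d); np.save(f"{n}p.npy",p)
    print(n,manip.camera_model(n))
s=manip.state();print(s)
E
```

```text
top {'fx': 415.25366079109546, 'fy': 415.25366079109546, 'cx': 316.8893341968938, 'cy': 194.8886803374178, 'R': array([[ 0.02136451, -0.99975325, -0.00608183],
       [-0.99682825, -0.02083476, -0.07680724],
       [ 0.07666157,  0.00770349, -0.99702741]]), 't': array([-0.01517401,  0.61561843,  1.46624465])}
side {'fx': 463.7033213107063, 'fy': 463.7033213107063, 'cx': 322.1446852281547, 'cy': 195.20174788880087, 'R': array([[-0.78738976, -0.61633239,  0.01231873],
       [-0.38980117,  0.48230704, -0.78449663],
       [ 0.47756927, -0.62250647, -0.62001072]]), 't': array([0.47379857, 0.32823169, 1.20429367])}
{'clock': 0.1, 'q': array([-1.34919627e+00,  2.17687740e-01,  1.61475351e+00, -2.11595072e-05,
        1.31129172e+00, -1.12195760e-01]), 'qvel': array([-0.00091737, -0.00036184, -0.00424772,  0.00035391, -0.00218739,
        0.00216305]), 'effort': array([-1.30689761e-03, -3.98075902e+01, -3.04972923e+01, -2.10256276e-04,
        4.21993725e-03, -5.56213795e-07]), 'tool_pos': array([ 0.20462827, -0.58979131,  0.23010378]), 'tcp_rot': array([[ 9.44803791e-01,  3.27636317e-01, -4.90372539e-04],
       [ 3.27636611e-01, -9.44801519e-01,  2.08348288e-03],
       [ 2.19319939e-04, -2.12914652e-03, -9.99997709e-01]]), 'wrist_force': array([-0.07807525, -0.981945  ,  0.16475936]), 'moment': array([-0.02547775,  0.03051856, -0.00659333]), 'grip_force': 0.0, 'width': 0.9949335699967959}
```

View pics/top0.png

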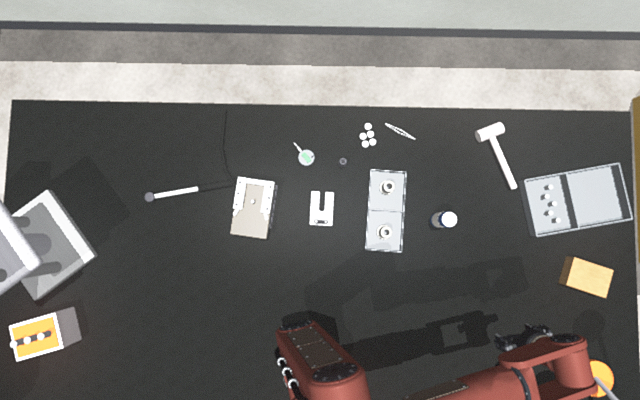

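View pics/side0.png

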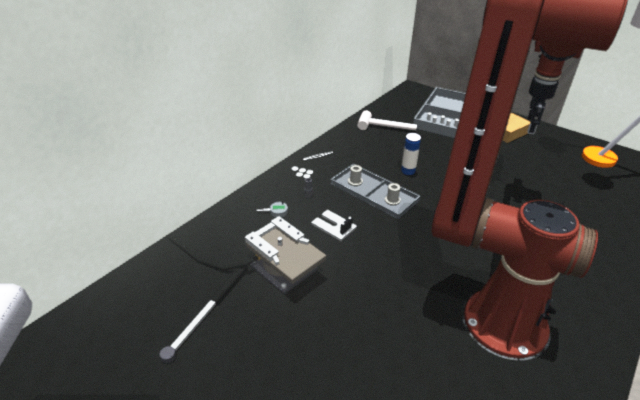

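The top view shows the press at about (253,208), the plate at (321,209) with its slot up, and the tray at (386,210) with sleeves at (388,187) and (385,232). The spray can is at (445,219), the socket at (343,161), the gauge at (306,157) and the ratchet at (175,193). Next is a crop and measurements.

```bash
cat > h.py <<'E'
from plant import manip
import cv2,numpy as np
def ray(n,u,v,z):
    c=manip.camera_model(n);R,t=c["R"],c["t"];o=-R.T@t
    d=R.T@np.array([(u-c["cx"])/c["fx"],(v-c["cy"])/c["fy"],1]);return o+d*(z-o[2])/d[2]
def cloud(n,d):
    c=manip.camera_model(n);v,u=np.indices(d.shape)
    P=np.stack([(u-c["cx"])/c["fx"]*d,(v-c["cy"])/c["fy"]*d,d],-1)
    return (P-c["t"])@c["R"]
E
python3 - <<'E'
from h import *
p=np.load("topp.npy");d=np.load("topd.npy")
cv2.imwrite("pics/crop.png",cv2.resize(p[165:260,225:415,::-1],None,fx=4,fy=4,interpolation=cv2.INTER_CUBIC))
W=cloud("top",d)
for v,u in((208,245),(220,250),(205,314),(222,321),(218,380),(187,392),(232,390),(300,250)):print(u,v,W[v,u].round(4))
def rect(mask,x0,y0,x1,y1,z):
    m=np.zeros(mask.shape,np.uint8);m[y0:y1,x0:x1]=mask[y0:y1,x0:x1]
    c=max(cv2.findContours(m,0,2)[0],key=cv2.contourArea)
    b=cv2.boxPoints(cv2.minAreaRect(c));print(np.array([ray("top",u,v,z) for u,v in b])[:,:2].round(4).tolist(),"c",ray("top",*b.mean(0),z).round(4))
g=p.max(2)
rect(((g>110)).astype(np.uint8),300,183,345,235,.01)
rect(((g>70)).astype(np.uint8),355,160,415,260,.022)
rect(((g>90)).astype(np.uint8),222,168,285,248,.09)
E
```

```text
245 208 [0.5606 0.2424 0.09  ]
250 220 [0.5199 0.2232 0.0937]
314 205 [0.58   0.0076 0.0093]
321 222 [ 0.5188 -0.0188  0.0487]
380 218 [ 0.5382 -0.2314  0.008 ]
392 187 [ 0.6457 -0.264   0.0646]
390 232 [ 0.4891 -0.2586  0.0625]
250 300 [ 0.2352  0.2295 -0.0014]
[[0.5078, 0.0268], [0.6349, 0.0227], [0.6318, -0.0649], [0.5049, -0.0602]] c [ 0.5696 -0.0189  0.01  ]
[[0.7452, -0.1371], [0.7495, -0.35], [0.3953, -0.3512], [0.3907, -0.1422]] c [ 0.5686 -0.2452  0.022 ]
[[0.4718, 0.2977], [0.6739, 0.2763], [0.6562, 0.1315], [0.4546, 0.1543]] c [0.5636 0.215  0.09  ]
```

View pics/crop.png

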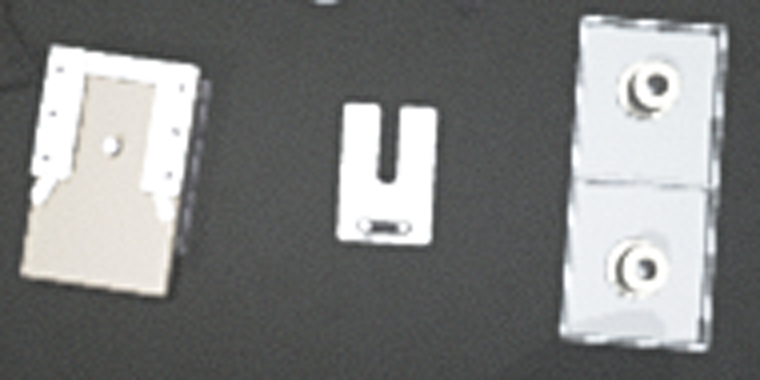

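The crop shows the rod tip at crop (112,147), the plate's bar at (384,227) with its slot facing up, and sleeve bores at (655,88) and (645,268). The depth looks good, so I'll use the height masks.

```bash
python3 - <<'E'
from h import *
p=np.load("topp.npy");d=np.load("topd.npy");W=cloud("top",d)
def sub(x0,y0,x1,y1,z0,z1):
    w=W[y0:y1,x0:x1].reshape(-1,3);return w[(w[:,2]>z0)&(w[:,2]<z1)]
def r(n,w):
    (c,s,a)=cv2.minAreaRect(w[:,:2].astype(np.float32));print(n,len(w),"mean",w.mean(0).round(4),"rect",np.round(c,4),np.round(s,4),round(a,2))
r("press",sub(222,165,285,248,.08,.125)); r("lips",sub(222,165,285,248,.1,.125))
r("rod",sub(246,195,260,209,.1,.125))
r("plate",sub(300,183,345,235,.005,.06)); r("bar",sub(300,210,345,235,.035,.06))
r("tray",sub(355,160,415,260,.012,.03))
r("trayall",sub(355,160,415,260,.003,.08))
r("sl1",sub(370,170,410,205,.045,.07)); r("sl2",sub(365,210,410,250,.045,.07))
c=lambda u,v,z:ray("top",225+(u+.5)/4-.5,165+(v+.5)/4-.5,z)[:2].round(4)
print("rod",c(112,144,.112),"bar",c(384,227,.05),"bores",c(656,87,.06),c(646,268,.06))
print("plate",[c(*q,.01).tolist() for q in((345,103),(438,107),(432,244),(338,240))])
print("tray",[c(*q,.022).tolist() for q in((583,16),(728,26),(709,351),(560,338))])
print("deckfront",c(22,275,.09),c(166,297,.09),"back",c(52,46,.1075),c(203,66,.1075))
E
```

```text
press 2139 mean [0.5639 0.2189 0.0949] rect [0.5635 0.2193] [0.1261 0.196 ] 82.99
lips 650 mean [0.6078 0.2138 0.1065] rect [0.5967 0.2156] [0.1249 0.129 ] 83.36
rod 13 mean [0.5851 0.217  0.1115] rect [0.5853 0.2176] [0.0105 0.0099] 9.17
plate 662 mean [ 0.566  -0.0195  0.0124] rect [ 0.5685 -0.0218] [0.1846 0.1597] 1.37
bar 48 mean [ 0.5231 -0.0152  0.0495] rect [ 0.524 -0.017] [0.0106 0.0457] 1.23
tray 454 mean [ 0.5709 -0.2483  0.0196] rect [ 0.569  -0.2363] [0.154  0.2905] 87.22
trayall 2605 mean [ 0.5689 -0.248   0.0121] rect [ 0.571  -0.2488] [0.36   0.2156] 0.82
sl1 85 mean [ 0.6509 -0.2505  0.0614] rect [ 0.6511 -0.2505] [0.0368 0.0375] 44.1
sl2 83 mean [ 0.4901 -0.2429  0.0619] rect [ 0.4902 -0.2433] [0.0383 0.0381] 50.12
rod [0.5851 0.2135] bar [ 0.5209 -0.0175] bores [ 0.6481 -0.253 ] [ 0.4901 -0.2456]
plate [[0.6328, 0.0201], [0.6309, -0.0642], [0.5071, -0.0611], [0.5089, 0.0236]]
tray [[0.7149, -0.193], [0.7085, -0.3236], [0.4176, -0.3081], [0.4262, -0.1759]]
deckfront [0.473  0.2901] [0.457  0.1668] back [0.6677 0.2681] [0.6533 0.1391]
```

Request:
arm_command(
  increments=[
    [[0.56,1,-0.1],[0,0,0.193],1],
    [[0.56,1,-0.1],[0,0,0.193],1],
    [[0.56,1,-0.1],[0,0,0.193],1],
    [[0.56,1,-0.1],[0,0,0.193],1],
    [[0.56,1,-0.1],[0,0,0.193],1],
    [[0.56,1,-0.1],[0,0,0.193],1],
    [[0.56,1,-0.1],[0,0,0.193],1],
    [[0.56,1,-0.1],[0,0,0.193],1],
    [[0.56,1,-0.1],[0,0,0.193],1],
    [[0.56,1,-0.1],[0,0,0.193],1],
    [[0.56,1,-0.1],[0,0,0.193],1],
    [[0.56,1,-0.1],[0,0,0.193],1],
  ],
)

```text
clock: 1.3
tool_pos: [0.4853, -0.087, 0.1805]
tcp_rot: [[0.021, 1.0, -0.001], [1.0, -0.021, 0.001], [0.001, -0.001, -1.0]]
wrist_force: [0.2, -1.9, -0.3]
width: 1.001
grip_force: 0.0
```

Request:
arm_command(
  increments=[
    [[0.075,0.147,-0.1],[0,0,0],1],
    [[0.075,0.147,-0.16],[0,0,0],1],
    [[0.075,0.147,-0.18],[0,0,0],1],
    [[0.075,0.147,-0.18],[0,0,0],1],
    [[0.075,0.147,-0.18],[0,0,0],1],
  ],
)

```text
clock: 1.8
tool_pos: [0.5217, -0.017, 0.0909]
tcp_rot: [[0.024, 1.0, -0.002], [1.0, -0.024, -0.0], [-0.0, -0.002, -1.0]]
wrist_force: [0.3, -0.2, 1.5]
width: 1.0
grip_force: 0.0
```

```bash
python3 - <<'E'
from h import *
s=manip.state();print(s["tool_pos"],s["q"])
p,d=manip.capture("side");np.save("s1.npy",d)
cv2.imwrite("pics/side1.png",cv2.resize(p[120:300,230:430,::-1],None,fx=3,fy=3,interpolation=cv2.INTER_CUBIC))
W=cloud("side",d)[195:250,300:370].reshape(-1,3)
w=W[(W[:,2]>.03)&(W[:,2]<.056)&(abs(W[:,1]+.018)<.04)&(abs(W[:,0]-.52)<.03)]
print(len(w),w.mean(0),w.min(0),w.max(0))
E
```

```text
[ 0.52166514 -0.01703995  0.09090846] [-1.66948099e-01  1.69921900e-01  1.95788260e+00 -4.48391523e-04
  1.01560742e+00 -1.42992201e-01]
89 [ 0.51728771 -0.01192429  0.04347976] [ 0.51045552 -0.03991019  0.03031128] [0.52558744 0.01126704 0.05352121]
```

View pics/side1.png

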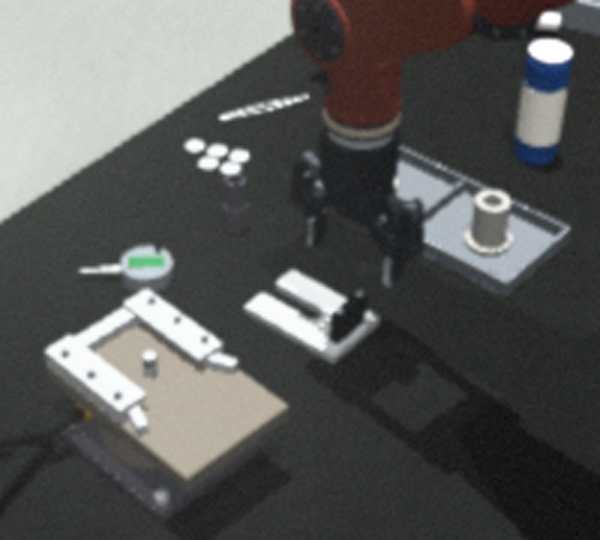

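The side crop shows the open fingers straddling the bar, at crop (312,240) and (388,280) with the bar at (350,310). I'll descend and close.

Request:
arm_command(
  increments=[
    [[0,0,-0.09],[0,0,0],1],
    [[0,0,-0.144],[0,0,0],1],
    [[0,0,-0.144],[0,0,0],1],
    [[0,0,-0.144],[0,0,0],-1],
    [[0,0,-0.144],[0,0,0],-1],
    [[0,0,-0.144],[0,0,0],-1],
    [[0,0,-0.144],[0,0,0],-1],
    [[0,0,-0.144],[0,0,0],-1],
    [[0,0,-0.144],[0,0,0],-1],
    [[0,0,-0.144],[0,0,0],-1],
    [[0,0,-0.144],[0,0,0],-1],
    [[0,0,-0.144],[0,0,0],-1],
  ],
)

```text
clock: 3.05
tool_pos: [0.523, -0.0171, 0.0204]
tcp_rot: [[0.024, 1.0, 0.001], [1.0, -0.024, -0.0], [-0.0, 0.001, -1.0]]
wrist_force: [-1.8, 0.0, 6.9]
width: 0.131
grip_force: 60.0
```

Request:
arm_command(
  increments=[
    [[0,0,0.08],[0,0,0],-1],
    [[0,0,0.16],[0,0,0],-1],
    [[0,0,0.24],[0,0,0],-1],
    [[-0.05,0.07,0.26],[0,0,-0.004],-1],
    [[-0.08,0.15,0.26],[0,0,-0.008],-1],
    [[-0.12,0.24,0.26],[0,0,-0.0155],-1],
    [[-0.16,0.33,0.26],[0,0,-0.0155],-1],
    [[-0.19,0.42,0.26],[0,0,-0.0155],-1],
    [[-0.204,0.48,0.26],[0,0,-0.0155],-1],
    [[-0.208,0.509,0.26],[0,0,-0.0155],-1],
    [[-0.208,0.509,0.26],[0,0,-0.0155],-1],
    [[-0.208,0.509,0.26],[0,0,-0.0155],-1],
  ],
)

```text
clock: 4.25
tool_pos: [0.4169, 0.237, 0.148]
tcp_rot: [[0.12, 0.993, -0.003], [0.993, -0.12, -0.002], [-0.002, -0.003, -1.0]]
wrist_force: [0.5, 0.4, -4.3]
width: 0.132
grip_force: 59.8
```

```bash
cat >> h.py <<'E'
PO=np.array([.5853,.2170]);A=np.radians(-7.0);PX=np.array([np.cos(A),np.sin(A)]);PY=np.array([-PX[1],PX[0]])
def topress(w): q=w[...,:2]-PO; return np.stack([q@PX,q@PY,w[...,2]],-1)
E
python3 - <<'E'
from h import *
s=manip.state();print(s["tool_pos"],s["tcp_rot"][:,1],s["wrist_force"])
print("tool press",topress(s["tool_pos"]))
p,d=manip.capture("side");cv2.imwrite("pics/side2.png",cv2.resize(p[150:330,180:380,::-1],None,fx=3,fy=3,interpolation=cv2.INTER_CUBIC))
p,d=manip.capture("top");cv2.imwrite("pics/top2.png",cv2.resize(p[150:300,200:300,::-1],None,fx=4,fy=4,interpolation=cv2.INTER_CUBIC)[:600])
np.save("t2p.npy",p);np.save("t2d.npy",d)
W=topress(cloud("top",d)).reshape(-1,3)
w=W[(abs(W[:,0]+85)<60+1000)&(W[:,0]>-.16)&(W[:,0]<-.05)&(abs(W[:,1])<.055)&(W[:,2]>.12)&(W[:,2]<.17)]
print(len(w),w.mean(0),w.min(0),w.max(0),cv2.minAreaRect(w[:,:2].astype(np.float32)))
if len(w): print(np.linalg.lstsq(np.c_[w[:,:2],np.ones(len(w))],w[:,2],rcond=None)[0])
E
```

```text
[0.41694239 0.23699692 0.14795716] [ 0.99273499 -0.12029319 -0.00260365] [ 0.49639817  0.43042258 -4.26997106]
tool press [-0.16953971 -0.00066976  0.14795716]
443 [-0.1042264  -0.00850775  0.13681118] [-0.15910481 -0.04097778  0.12537267] [-0.06077772  0.03998111  0.16322802] ((-0.10995398461818695, -0.0005219615995883942), (0.08094826340675354, 0.09806424379348755), 89.71417999267578)
[-0.02141754  0.02353775  0.13477916]
```

View pics/side2.png

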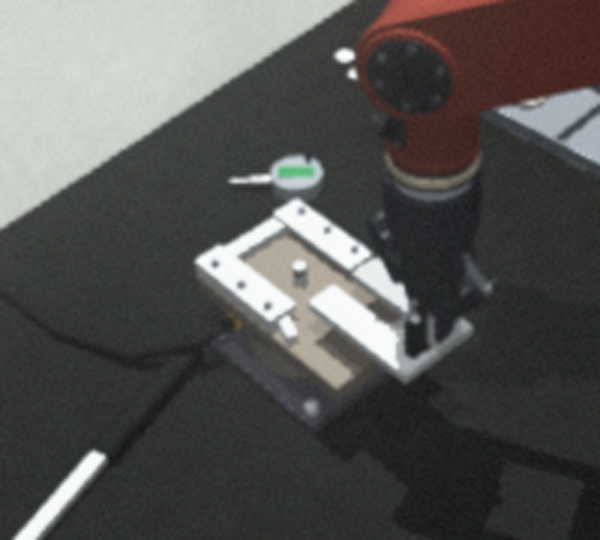

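View pics/top2.png

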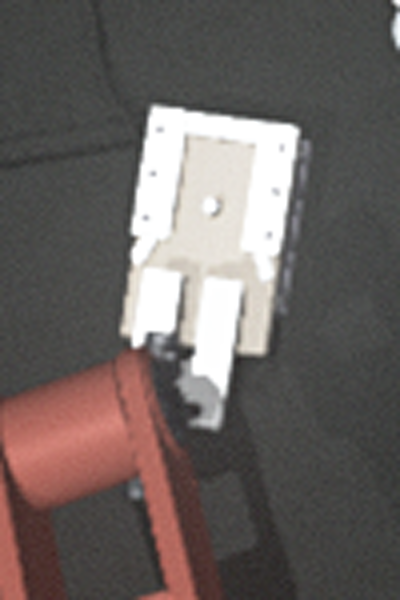

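Both views agree: the plate is level, with its front at about press x −61 mm, y off by −0.5 mm and yaw by 0.3°. I'll lower it.

Request:
arm_command(
  increments=[
    [[0,0.001,-0.05],[0,0,0],-1],
    [[0,0.001,-0.068],[0,0,0],-1],
    [[0,0.001,-0.075],[0,0,0],-1],
    [[0,0.001,-0.075],[0,0,0],-1],
  ],
)

```text
clock: 4.75
tool_pos: [0.4181, 0.2373, 0.1116]
tcp_rot: [[0.122, 0.992, -0.001], [0.992, -0.122, -0.001], [-0.001, -0.001, -1.0]]
wrist_force: [-0.1, -0.1, -4.9]
width: 0.13
grip_force: 59.7
```

Request:
arm_command(
  increments=[
    [[0,0,-0.002],[0,0,0],-1],
    [[0,0,-0.003],[0,0,0],-1],
    [[0.02,-0.0025,-0.003],[0,0,0],-1],
    [[0.04,-0.005,-0.003],[0,0,0],-1],
    [[0.06,-0.0075,-0.003],[0,0,0],-1],
    [[0.08,-0.01,-0.003],[0,0,0],-1],
    [[0.1,-0.0125,-0.003],[0,0,0],-1],
    [[0.11,-0.0135,-0.003],[0,0,0],-1],
    [[0.12,-0.0147,-0.003],[0,0,0],-1],
    [[0.12,-0.0147,-0.003],[0,0,0],-1],
  ],
)

```text
clock: 5.75
tool_pos: [0.4793, 0.2306, 0.1104]
tcp_rot: [[0.122, 0.993, 0.001], [0.993, -0.122, 0.0], [0.0, 0.001, -1.0]]
wrist_force: [1.4, 0.3, -2.6]
width: 0.133
grip_force: 60.2
```

Request:
arm_command(
  increments=[
    [[0.02,-0.0025,0],[0,0,0],-1],
    [[0.04,-0.005,0],[0,0,0],-1],
    [[0.06,-0.0075,0],[0,0,0],-1],
    [[0.08,-0.01,0],[0,0,0],-1],
    [[0.095,-0.0117,0],[0,0,0],-1],
    [[0.108,-0.0132,0],[0,0,0],-1],
    [[0.113,-0.0139,0],[0,0,0],-1],
    [[0.116,-0.0143,0],[0,0,0],-1],
    [[0.119,-0.0146,0],[0,0,0],-1],
    [[0.119,-0.0146,0],[0,0,0],-1],
  ],
)

```text
clock: 6.75
tool_pos: [0.5372, 0.2234, 0.1104]
tcp_rot: [[0.121, 0.993, -0.001], [0.993, -0.121, -0.0], [-0.0, -0.001, -1.0]]
wrist_force: [-4.6, -0.3, 3.5]
width: 0.128
grip_force: 60.8
```

Request:
arm_command(
  increments=[
    [[0.003,-0.0004,0],[0,0,0],-1],
    [[0.006,-0.0007,0],[0,0,0],-1],
    [[0.006,-0.0007,0],[0,0,0],-1],
  ],
)

```text
clock: 7.05
tool_pos: [0.5372, 0.2233, 0.1104]
tcp_rot: [[0.121, 0.993, -0.008], [0.993, -0.121, -0.0], [-0.001, -0.008, -1.0]]
wrist_force: [-13.9, 0.2, 9.1]
width: 0.128
grip_force: 61.7
```

It's home against the stop. Back off the push, part-open so the front finger stays clear of the rod, and lift.

Request:
arm_command(
  increments=[
    [[-0.005,0.0006,0],[0,0,0],-1],
    [[-0.005,0.0006,0],[0,0,0],-0.4],
    [[-0.005,0.0006,0],[0,0,0],-0.4],
    [[-0.005,0.0006,0],[0,0,0],-0.4],
    [[-0.005,0.0006,0],[0,0,0],-0.4],
    [[-0.005,0.0006,0.06],[0,0,0],-0.4],
    [[-0.005,0.0006,0.14],[0,0,0],-0.4],
    [[-0.005,-0.1,0.2],[0,0,0],0],
    [[-0.005,-0.2,0.2],[0,0,0],1],
    [[-0.005,-0.3,0.2],[0,0,0],1],
    [[-0.005,-0.4,0.2],[0,0,0],1],
    [[-0.005,-0.4,0.2],[0,0,0],1],
  ],
)

```text
clock: 8.25
tool_pos: [0.5387, 0.0181, 0.2108]
tcp_rot: [[0.127, 0.992, 0.001], [0.992, -0.127, -0.002], [-0.002, 0.002, -1.0]]
wrist_force: [0.0, 1.3, -0.2]
width: 0.998
grip_force: 0.0
```

```bash
python3 - <<'E'
from h import *
s=manip.state();print(s["tool_pos"],s["tcp_rot"][:,1],s["q"],s["width"])
p,d=manip.capture("top");np.save("t3p.npy",p);np.save("t3d.npy",d)
W=topress(cloud("top",d)).reshape(-1,3)
for n,a,b,z0,z1 in(("plate+",-.13,.09,.095,.104),("bar",-.08,-.02,.125,.15),("lips",-.06,.09,.1055,.115),("rod",-.012,.012,.108,.118)):
    w=W[(W[:,0]>a)&(W[:,0]<b)&(abs(W[:,1])<(.012 if n=="rod" else .07))&(W[:,2]>z0)&(W[:,2]<z1)]
    print(n,len(w),w.mean(0).round(4),w.min(0).round(4),w.max(0).round(4))
cv2.imwrite("pics/top3.png",cv2.resize(p[150:270,210:410,::-1],None,fx=4,fy=4,interpolation=cv2.INTER_CUBIC))
E
```

```text
[0.53870799 0.01808804 0.21082128] [ 0.9919198  -0.12685391  0.0017877 ] [-0.09536193  0.05194542  1.83738121 -0.00242108  1.25055147  0.03259708] 0.9976085276902882
plate+ 702 [ 0.0039 -0.0005  0.0998] [-0.1172 -0.0626  0.095 ] [0.0762 0.0626 0.104 ]
bar 55 [-0.0481  0.0005  0.1387] [-0.0537 -0.023   0.1253] [-0.0421  0.0238  0.1453]
lips 422 [ 0.0177 -0.0008  0.1086] [-0.058  -0.0626  0.1055] [0.0759 0.062  0.1145]
rod 10 [ 0.0002 -0.0006  0.1118] [-0.0051 -0.0049  0.109 ] [0.0052 0.0027 0.1144]
```

View pics/top3.png

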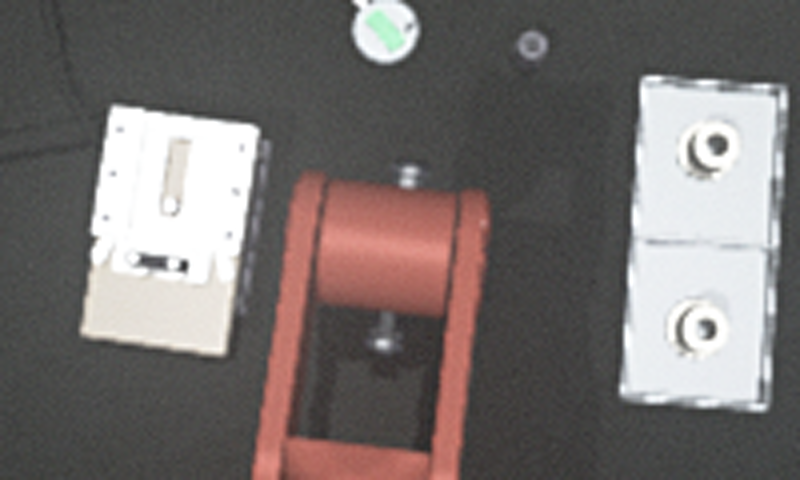

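The top view shows the plate home: its bar is at pixel (160,262), which is press x −48 mm, and the rod is in the slot end at (170,205). Both sleeves are standing, at (708,148) and (698,328). On to the near sleeve.

Request:
arm_command(
  increments=[
    [[-0.097,-0.524,-0.1],[0,0,0],1],
    [[-0.097,-0.524,-0.14],[0,0,0],1],
    [[-0.097,-0.524,-0.16],[0,0,0],1],
    [[-0.097,-0.524,-0.16],[0,0,0],1],
    [[-0.097,-0.524,-0.16],[0,0,0],1],
    [[-0.097,-0.524,-0.16],[0,0,0],1],
    [[-0.097,-0.524,-0.16],[0,0,0],1],
    [[-0.097,-0.524,-0.16],[0,0,0],1],
    [[-0.097,-0.524,-0.16],[0,0,0],1],
    [[-0.097,-0.524,-0.16],[0,0,0],1],
  ],
)

```text
clock: 9.3
tool_pos: [0.4907, -0.2376, 0.1309]
tcp_rot: [[0.119, 0.993, 0.001], [0.993, -0.119, -0.0], [-0.0, 0.001, -1.0]]
wrist_force: [0.2, -0.4, -0.7]
width: 1.001
grip_force: 0.0
```

```bash
python3 - <<'E'
from h import *
s=manip.state();print(s["tool_pos"],s["tcp_rot"][:,1],s["wrist_force"])
p,d=manip.capture("side");W=cloud("side",d).reshape(-1,3)
for c in((.49,-.244),(.65,-.2515)):
    w=W[(np.hypot(*(W[:,:2]-c).T)<.035)&(W[:,2]>.02)&(W[:,2]<.058)]
    o=np.linalg.lstsq(np.c_[2*w[:,:2],np.ones(len(w))],(w[:,:2]**2).sum(1),rcond=None)[0]
    print(len(w),o[:2],(o[2]+o[0]**2+o[1]**2)**.5)
    from scipy.optimize import least_squares
    print(least_squares(lambda q:np.hypot(*(w[:,:2]-q).T)-.02,c,loss="soft_l1",f_scale=.002).x)
cv2.imwrite("pics/side4.png",cv2.resize(p[120:230,320:440,::-1],None,fx=5,fy=5,interpolation=cv2.INTER_CUBIC))
E
```

```text
[ 0.49072968 -0.23761729  0.13091765] [ 0.99286823 -0.11921202  0.00107927] [ 0.23627933 -0.43105005 -0.66735636]
122 [ 0.48581611 -0.23932353] 0.01649384837494817
[ 0.48735006 -0.24338164]
109 [ 0.6462124  -0.24904462] 0.01731982612481744
[ 0.64822134 -0.25150044]
```

View pics/side4.png

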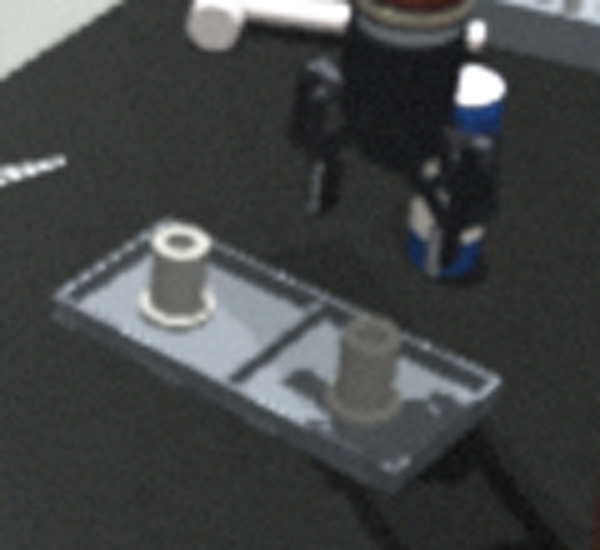

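The fingers are above the near sleeve (crop (367,370)), and a 6 mm y correction is needed. Descend, correct and grip.

Request:
arm_command(
  increments=[
    [[-0.003,-0.012,-0.06],[0,0,0],1],
    [[-0.003,-0.012,-0.14],[0,0,0],1],
    [[-0.003,-0.012,-0.2],[0,0,0],1],
    [[-0.003,-0.012,-0.218],[0,0,0],1],
    [[-0.003,-0.012,-0.218],[0,0,0],1],
    [[-0.003,-0.012,-0.218],[0,0,0],-1],
    [[-0.003,-0.012,-0.218],[0,0,0],-1],
    [[-0.003,-0.012,-0.218],[0,0,0],-1],
    [[-0.003,-0.012,-0.218],[0,0,0],-1],
    [[-0.003,-0.012,-0.218],[0,0,0],-1],
    [[-0.003,-0.012,-0.218],[0,0,0],-1],
  ],
)

```text
clock: 10.45
tool_pos: [0.4899, -0.246, 0.0234]
tcp_rot: [[0.122, 0.993, 0.003], [0.993, -0.122, -0.002], [-0.001, 0.003, -1.0]]
wrist_force: [0.7, 0.4, 6.9]
width: 0.455
grip_force: 60.1
```

Request:
arm_command(
  increments=[
    [[0,0,0.03],[0,0,0],-1],
    [[0,0,0.06],[0,0,0],-1],
    [[0,0,0.08],[0,0,0],-1],
    [[0,0,0.08],[0,0,0],-1],
    [[0,0,0.08],[0,0,0],-1],
    [[0,0,0.08],[0,0,0],-1],
    [[0,0,0.08],[0,0,0],-1],
    [[0,0,0.08],[0,0,0],-1],
  ],
)

```text
clock: 11.25
tool_pos: [0.4878, -0.2447, 0.0606]
tcp_rot: [[0.121, 0.993, -0.001], [0.993, -0.121, 0.001], [0.001, -0.001, -1.0]]
wrist_force: [-0.1, 0.3, -1.8]
width: 0.456
grip_force: 60.7
```

```bash
python3 - <<'E'
from h import *
f=[]
for i in range(8): manip.capture("top"); f.append(manip.state()["wrist_force"][2])
print(np.round(f,2),np.mean(f))
E
```

```text
[-2.58 -2.16 -2.77 -2.62 -1.97 -1.96 -1.01 -1.76] -2.102776966975349
```

About 2.1 N, so this is probably the lighter one. Put it back and weigh the other.

Request:
arm_command(
  increments=[
    [[0,0,-0.05],[0,0,0],-1],
    [[0,0,-0.07],[0,0,0],-1],
    [[0,0,-0.077],[0,0,0],-1],
    [[0,0,-0.077],[0,0,0],-1],
    [[0,0,-0.077],[0,0,0],1],
    [[0,0,-0.077],[0,0,0],1],
    [[0,0,-0.077],[0,0,0],1],
    [[0,0,-0.077],[0,0,0],1],
    [[0,0,-0.077],[0,0,0],1],
    [[0,0,0],[0,0,0],1],
    [[0,0,0.08],[0,0,0],1],
    [[0,0,0.14],[0,0,0],1],
  ],
)

```text
clock: 12.85
tool_pos: [0.4889, -0.2454, 0.1335]
tcp_rot: [[0.121, 0.993, 0.002], [0.993, -0.121, -0.001], [-0.001, 0.002, -1.0]]
wrist_force: [-0.1, -0.6, 0.5]
width: 1.004
grip_force: 0.0
```

Request:
arm_command(
  increments=[
    [[0.1,-0.005,0],[0,0,0],1],
    [[0.2,-0.01,0],[0,0,0],1],
    [[0.322,-0.013,0],[0,0,0],1],
    [[0.322,-0.013,0],[0,0,0],1],
    [[0.322,-0.013,0],[0,0,0],1],
    [[0.322,-0.013,0],[0,0,0],1],
  ],
)

```text
clock: 13.45
tool_pos: [0.6479, -0.2512, 0.1305]
tcp_rot: [[0.121, 0.993, -0.002], [0.993, -0.121, 0.001], [0.0, -0.003, -1.0]]
wrist_force: [0.0, -1.1, 0.0]
width: 0.998
grip_force: 0.0
```

```bash
python3 - <<'E'
from h import *
f=[]
for i in range(6): manip.capture("top"); f.append(manip.state()["wrist_force"][2])
print(np.mean(f),manip.state()["tool_pos"])
p,d=manip.capture("side");W=cloud("side",d).reshape(-1,3)
from scipy.optimize import least_squares
for c in((.49,-.244),(.65,-.2515)):
    w=W[(np.hypot(*(W[:,:2]-c).T)<.035)&(W[:,2]>.02)&(W[:,2]<.058)]
    print(len(w),W[(np.hypot(*(W[:,:2]-c).T)<.03)][:,2].max(),least_squares(lambda q:np.hypot(*(w[:,:2]-q).T)-.02,c,loss="soft_l1",f_scale=.002).x)
E
```

```text
0.11687668256692531 [ 0.64837613 -0.25169845  0.13164632]
124 0.06788679998163795 [ 0.48537385 -0.24216344]
106 0.4737174171044826 [ 0.64836351 -0.25231678]
```

Request:
arm_command(
  increments=[
    [[0.002,0,-0.06],[0,0,0],1],
    [[0.002,0,-0.14],[0,0,0],1],
    [[0.002,0,-0.2],[0,0,0],1],
    [[0.002,0,-0.219],[0,0,0],1],
    [[0.002,0,-0.219],[0,0,0],1],
    [[0.002,0,-0.219],[0,0,0],-1],
    [[0.002,0,-0.219],[0,0,0],-1],
    [[0.002,0,-0.219],[0,0,0],-1],
    [[0.002,0,-0.219],[0,0,0],-1],
    [[0.002,0,-0.219],[0,0,0],-1],
    [[0.002,0,-0.219],[0,0,0],-1],
  ],
)

```text
clock: 14.9
tool_pos: [0.6517, -0.2523, 0.0245]
tcp_rot: [[0.121, 0.993, 0.003], [0.993, -0.121, -0.002], [-0.001, 0.003, -1.0]]
wrist_force: [-0.6, 0.6, 5.4]
width: 0.459
grip_force: 60.6
```

Request:
arm_command(
  increments=[
    [[0,0,0.03],[0,0,0],-1],
    [[0,0,0.06],[0,0,0],-1],
    [[0,0,0.08],[0,0,0],-1],
    [[0,0,0.08],[0,0,0],-1],
    [[0,0,0.08],[0,0,0],-1],
    [[0,0,0.08],[0,0,0],-1],
    [[0,0,0.08],[0,0,0],-1],
    [[0,0,0.08],[0,0,0],-1],
  ],
)

```text
clock: 15.7
tool_pos: [0.6497, -0.2512, 0.0608]
tcp_rot: [[0.121, 0.993, -0.001], [0.993, -0.121, 0.001], [0.001, -0.002, -1.0]]
wrist_force: [-0.1, 0.1, -5.2]
width: 0.46
grip_force: 61.4
```

```bash
python3 - <<'E'
from h import *
f=[]
for i in range(8): manip.capture("top"); f.append(manip.state()["wrist_force"][2])
print(np.round(f,2),np.mean(f))
E
```

```text
[-5.32 -5.22 -6.02 -5.58 -5.39 -5.53 -4.76 -6.34] -5.519762715042552
```

5.5 N against 2.1 N, so this one is the heavier. Keep it and carry it over the rod.

Request:
arm_command(
  increments=[
    [[0,0,0.1],[0,0,0],-1],
    [[0,0,0.2],[0,0,0],-1],
    [[0,0.06,0.3],[0,0,0],-1],
    [[-0.02,0.15,0.36],[0,0,0],-1],
    [[-0.03,0.24,0.36],[0,0,0],-1],
    [[-0.04,0.33,0.36],[0,0,0],-1],
    [[-0.05,0.42,0.36],[0,0,0],-1],
    [[-0.07,0.51,0.36],[0,0,0],-1],
    [[-0.09,0.6,0.36],[0,0,0],-1],
    [[-0.11,0.69,0.36],[0,0,0],-1],
    [[-0.12,0.77,0.36],[0,0,0],-1],
    [[-0.129,0.83,0.36],[0,0,0],-1],
  ],
)

```text
clock: 17.3
tool_pos: [0.5848, 0.1663, 0.2421]
tcp_rot: [[0.12, 0.993, 0.0], [0.993, -0.12, 0.001], [0.001, 0.0, -1.0]]
wrist_force: [0.8, -0.6, -5.4]
width: 0.459
grip_force: 62.8
```

Request:
arm_command(
  increments=[
    [[0,0.06,0],[0,0,0],-1],
    [[0,0.09,0],[0,0,0],-1],
    [[0,0.106,0],[0,0,0],-1],
    [[0,0.106,0],[0,0,0],-1],
    [[0,0.106,0],[0,0,0],-1],
  ],
)

```text
clock: 17.8
tool_pos: [0.586, 0.2152, 0.2416]
tcp_rot: [[0.122, 0.993, -0.0], [0.993, -0.122, -0.001], [-0.001, -0.0, -1.0]]
wrist_force: [0.6, 0.2, -6.0]
width: 0.453
grip_force: 62.8
```

Request:
arm_command(
  increments=[
    [[-0.001,0.003,-0.05],[0,0,0],-1],
    [[-0.001,0.003,-0.1],[0,0,0],-1],
    [[-0.001,0.003,-0.14],[0,0,0],-1],
    [[-0.001,0.003,-0.16],[0,0,0],-1],
    [[-0.001,0.003,-0.16],[0,0,0],-1],
    [[-0.001,0.003,-0.16],[0,0,0],-1],
    [[-0.001,0.003,-0.16],[0,0,0],-1],
  ],
)

```text
clock: 18.5
tool_pos: [0.5868, 0.218, 0.1638]
tcp_rot: [[0.122, 0.993, 0.003], [0.993, -0.122, 0.001], [0.001, 0.003, -1.0]]
wrist_force: [0.2, -0.1, -4.9]
width: 0.461
grip_force: 62.8
```

```bash
python3 - <<'E'
from h import *
s=manip.state();print(s["tool_pos"],s["wrist_force"],s["grip_force"],s["clock"])
p,d=manip.capture("side");W=cloud("side",d);P=topress(W).reshape(-1,3)
w=P[(np.hypot(P[:,0],P[:,1])<.04)&(P[:,2]>.125)&(P[:,2]<.21)]
print(len(w),w.min(0),w.max(0))
b=w[(w[:,2]<.146)];
from scipy.optimize import least_squares
if len(b)>5: print(len(b),least_squares(lambda q:np.hypot(*(b[:,:2]-q).T)-.027,(0,0),loss="soft_l1",f_scale=.002).x)
q=P[(abs(P[:,0]+.048)<.01)&(abs(P[:,1])<.03)&(P[:,2]>.12)&(P[:,2]<.15)];print("bar",len(q),q.mean(0),q.max(0))
pt,dt=manip.capture("top");T=cloud("top",dt).reshape(-1,3)
t=T[(abs(T[:,0]-.49)<.03)&(abs(T[:,1]+.244)<.03)&(T[:,2]>.045)];print("light",len(t),t.mean(0))
im=cv2.resize(p[140:300,215:375,::-1],None,fx=3.7,fy=3.7,interpolation=cv2.INTER_CUBIC);cv2.imwrite("pics/side5.png",im)
E
```

```text
[0.58681459 0.21799301 0.16382923] [ 0.23418593 -0.10204402 -4.89481096] 62.78403276577592 18.5
415 [-0.03503986 -0.01881068  0.13997135] [0.03000549 0.02799486 0.20986018]
15 [ 9.47514222e-05 -5.24923818e-04]
bar 118 [-0.05354958  0.0043876   0.1335301 ] [-0.04448295  0.02765287  0.14320936]
light 83 [ 0.48843682 -0.24055782  0.06208404]
```

View pics/side5.png

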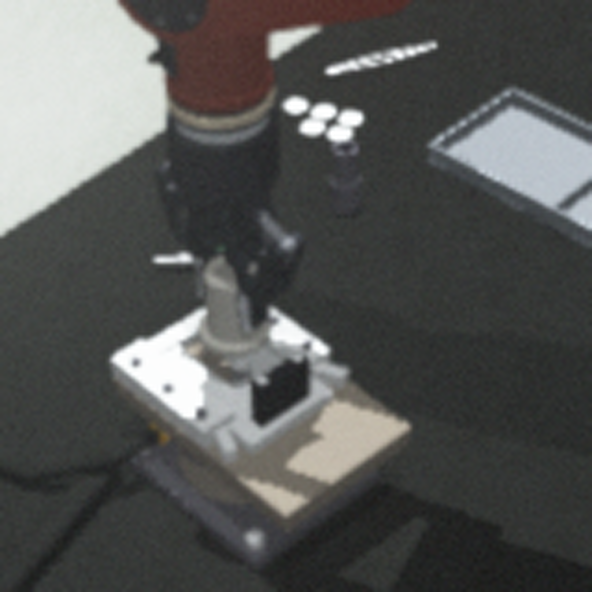

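The sleeve is upright over the rod at crop (230,320), flange underside at about z 0.14 and centred within 2 mm. The plate is home and the light sleeve is standing in the tray.

```bash
python3 -c "
from plant import manip
s=manip.state();print(abs(s['qvel']).max());print(manip.finish_job())"
```

```text
0.008224032567020282
the job is handed in; nothing more can be done
None
```

The job is handed in after about 19 s of the 72 s allowed, with no verdict shown: plate home, lighter sleeve (about 2 N) standing back in the tray, heavier one (about 5.5 N) held upright over the draw rod, about 4 cm above the plate.

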